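# Nest the insulating cups in the sprung holder, then hold its jaw open

## Task

Make up the set of white insulating cups in the sprung-jaw holder: while the jaw still grips the outer cup, set the middle cup down into it and the slim inner cup into that, lowering each to the floor of the next one rather than dropping it. Then pull the holder's bow handle straight out until the jaw's brass pointer stands over the black rider on the side rail, and finish holding the handle there, without letting go, so that the upright set stands free of the jaw for a colleague to lift out. Do not shift the rider, and leave the other things on the bench where they are.

Things in the scene. Friction and masses are not known exactly. Their poses are not given: they have to be found in the camera images.
- holder: sprung-jaw holder fixed to the bench: aluminium plate 200 x 150 x 12 mm (x -122 to +78), far fixed V jaw, moving V jaw on guide rods, coil spring, front bracket, pull rod and bow handle. Origin on the bench under the nest centre, where the outer cup stands on the plate (z 12 mm); +x runs from the handle to the fixed jaw, z up. Parts round the nest are under 55 mm high. The jaw opens along -x.
- jaw: moving jaw with pull rod, bow handle and pointer, one sliding part; origin on the bench at the nest centre when closed on the cup, axes as the holder's. Pulled along the holder's -x it travels up to 46 mm to a stop. Its spring grips the cup with 6 N and adds 200 N/m (10 to 14 N at the rider); let go, it snaps shut.
- handle (a point): centre of the horizontal cross bar of the dark steel bow handle (on the jaw): round, 12 mm thick, 78 mm clear between its legs, along the holder's y axis, 78 mm above the bench, 150 mm in front of the nest centre when closed; open below down to 46 mm above the bench. Can be pinched from above, fingers before and behind the bar.
- pointer (a point): middle of the underside of the brass pointer blade on the moving jaw, 4 mm wide, over the side rail at the holder's +y side; 41 mm above the bench
- mark (a point): middle of the top of the black rider clamped on the graduated side rail as the mark: 10 mm long along the rail, 34 mm above the bench, thumb screw on its outside. Lies 22 to 38 mm in front (holder's -x) of the closed pointer, in line with it; its x axis is the holder's. It does not stop the jaw.
- outer_cup: outer white insulating cup, open at the top: outside diameter 76, height 50, wall 3, floor 3 mm thick; standing on the holder's plate, gripped between the jaws. Origin at the centre of the underside, z up.
- middle_cup: middle white insulating cup, same shape: outside diameter 62, height 80, wall 2.5, floor 3 mm; standing loose on the bench, 60 to 130 g. Fits into the outer cup with 4 mm to spare all round, and stands 33 mm out of it. Origin at the centre of the underside, z up.
- inner_cup: slim inner white insulating cup, same shape: outside diameter 48, height 110, wall 2.5, floor 3 mm; standing loose on the bench, 45 to 100 g. Fits into the middle cup with 4.5 mm to spare all round, and stands 33 mm out of it. Origin at the centre of the underside, z up.
- finned_base: bystander: round aluminium tube base with radial fins, diameter 146, height 56 mm; origin under its centre
- amber_bottle: bystander: small amber glass bottle, diameter 42, height 85 mm; origin under its centre
- wash_bottle: bystander: clear plastic bottle with cap, diameter 68, height 120 mm; origin under its centre
- glass_dish: bystander: low covered glass dish, diameter 94, height 34 mm; origin under its centre
- screwdriver: bystander: screwdriver 180 mm long lying on the bench between the holder and the loose cups; origin under its middle
- solder_spool: bystander: small solder spool standing on its flange, diameter 52, height 32 mm; origin under its centre
- bit_case: bystander: flat bit case 75 x 120 x 24 mm; origin under its centre
Mind the look-alikes: they are no part of the job. Leave any red look-alike of the inner_cup alone.

How it is judged:
By the outcome, as a careful person would: the job done as asked, in the order asked, and still so for the second after the job is handed in, while the arm keeps its last pose, push and grip.
It also fails if it takes over 64 s, if anything falls off the work surface, if the arm or the gripper's body presses on something with over 40 N, if the wrist force passes 120 N, or if a joint passes its speed limit or range.

## Robot

A 7-joint arm with a two-finger parallel gripper is mounted at the origin on the work surface. World frame = base frame: x ahead of the robot, y to its left, z up, the work surface at z = 0. Lengths are in m, angles in rad, forces in N, time in s.
With the tool pointing down it reaches from about 0.4 to 0.875 m from the base axis. Payload 19.3 kg.
Tool frame: the origin (TCP) lies at the very end of the fingers, on their centre line; the grasp point (between the pads) lies 19 mm behind it; z points along the fingers, y is the line along which they close (so a half turn about z gives the same grasp; the last joint's range is limited). The gripper opens to 85 mm and grips with 20 to 120 N. Pads are 22 mm wide; open, the fingers measure 114 mm over their backs; the gripper's body (76 mm by 85 mm) begins 54 mm behind the grasp point. The pads swing forward as they close: fully open they stand 13 mm farther back than shut.
Start: joints at [1.261, 0.521, -0.036, 1.599, 0.021, 1.021, -0.113], TCP at [0.148, -0.607, 0.231] pointing down, gripper open.
Joint ranges: [-2.91, 2.91], [-0.3, 2.13], [-1.5, 1.42], [0.17, 2.43], [-1.26, 4.41], [0.16, 1.93], [-2.52, 2.52]. Speed limits (rad/s): [1.89, 1.89, 2.39, 2.39, 3.01, 3.01, 3.01].

## Interface

Orientations are given as [roll, pitch, yaw] about the fixed x, y, z axes, in that order (R = Rz(yaw) Ry(pitch) Rx(roll)).
In Python, from workcell import bot gives the robot as it stands.
- The arm moves only by the shell command python3 -m crank 'ROWS' [FORCE]. ROWS is a JSON object of lists of equal length, an entry for each row: "travel": the shift along the world's x, y, z in cm, a list of three; "turn": the turn, a rotation vector about the world's x, y, z in degrees, a list of three; "gripper": the closure, from 0 (fully open) to 1 (shut). A call has exactly 5 rows; each row is the pose to reach, as a shift and turn from the pose commanded when the call began; what a row does not reach only later rows make up. A row lasts 1/10 s, in which the tool goes at most 50 mm and 8.59 degrees, less where a joint would pass 70% of its speed; a pose out of reach is approached as far as the arm can. A call with a gripper value outside its range is refused whole. The fingers move at their own pace and stop on an object; FORCE is the grip in N (left out, the last holds). Time passes only in rows, so rows that repeat a pose let the fingers close, or fill a call up. It gives the time, the measured TCP pose, the force, the opening and the grip force at its end, in the units of the state.
- bot.observe(): the state, without advancing time (a new reading comes with each control period).
- bot.grab_frame(name): name is "side" or "top" or "wrist"; returns a dict with "pixels" (480x640x3 uint8, red, green, blue), "fx", "fy", "cx", "cy" (pixels), "dist" ([k1, k2, p1, p2, k3] as OpenCV has them; the pictures are not rectified), "extrinsics" (4x4, takes a point from world to camera coordinates). Camera axes: x right, y down, z forward; pixel columns grow to the right and rows downward; lengths in m; the calibration is good to about 2 mm. A picture is of the moment at which its call begins. There is no depth.
- bot.job_done(): hands the job in; it is judged then, once.
The state is a dict: "clock": time; "qpos": joint angles; "qd": joint speeds; "joint_efforts": joint torques, N m; "position": TCP position; "tool_rot": TCP orientation; "force": force on the tool from outside, world axes, zero at the start; "moment": the same for the moment, N m; "grip_width": finger opening in m; "finger_force": force on a finger pad.
Only numpy, scipy, OpenCV 4.12 (cv2) and the standard library are available. Lean on these libraries where they do the work, as an engineer would, in place of code of your own. Each camera call takes 0.05 s, during which the arm holds its last target. There are 200 camera calls.

## Working session

There is one attempt and no reset: what is moved stays moved. The work goes in short steps, Python scripts to look and compute and a shell command to move; the robot and the scene stay as the last step left them, time stands still between calls to the robot, and variables do not carry over. Pictures are saved under pics/ and viewed, at most 10 in all, crops included, and the job is handed in when it is done.

```bash
ls; mkdir -p pics; python3 - <<'E'
from workcell import bot
import cv2,numpy as np
s=bot.observe(); print({k:np.round(v,3).tolist() for k,v in s.items()})
for n in("side","top","wrist"):
    f=bot.grab_frame(n); cv2.imwrite(f"pics/{n}0.png",f["pixels"][:,:,::-1]); print(n,f["fx"],f["fy"],f["cx"],f["cy"],f["dist"],np.round(f["extrinsics"],3).tolist())
E
```

```text
pics
{'clock': 0.0, 'qpos': [1.261, 0.522, -0.036, 1.6, 0.021, 1.021, -0.113], 'qd': [0.001, 0.001, 0.0, -0.001, 0.0, -0.002, -0.002], 'joint_efforts': [0.001, -92.713, 1.98, -36.994, 0.018, 0.008, -0.0], 'position': [0.148, -0.607, 0.231], 'tool_rot': [-3.14, 0.0, 0.24], 'force': [-1.415, 0.803, 0.178], 'moment': [0.051, 0.012, -0.032], 'finger_force': 0.0, 'grip_width': 0.085}
side 507.73254898924137 507.73254898924137 314.7603584441623 236.9559173668212 [0.01183438 0.         0.         0.         0.        ] [[-0.844, -0.536, 0.014, 0.524], [-0.402, 0.615, -0.679, 0.292], [0.355, -0.579, -0.734, 1.107], [0.0, 0.0, 0.0, 1.0]]
top 488.6273934204159 488.6273934204159 318.6840814173341 247.42684996508643 [-0.02306576  0.          0.          0.          0.        ] [[-0.016, -1.0, -0.018, 0.014], [-0.99, 0.018, -0.139, 0.6], [0.139, 0.016, -0.99, 1.38], [0.0, 0.0, 0.0, 1.0]]
wrist 430.8902889473907 430.8902889473907 314.9024717991541 243.9471422024722 [0.03129089 0.         0.         0.         0.        ] [[0.237, -0.972, -0.001, -0.625], [-0.935, -0.228, 0.271, -0.036], [-0.263, -0.064, -0.963, 0.377], [0.0, 0.0, 0.0, 1.0]]
```

View pics/top0.png

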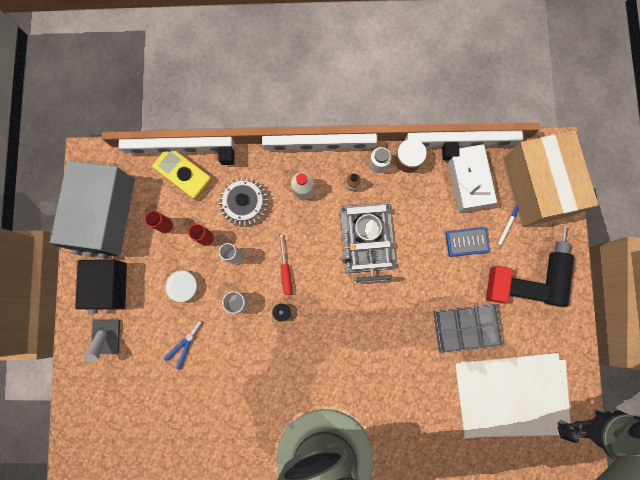

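View pics/side0.png

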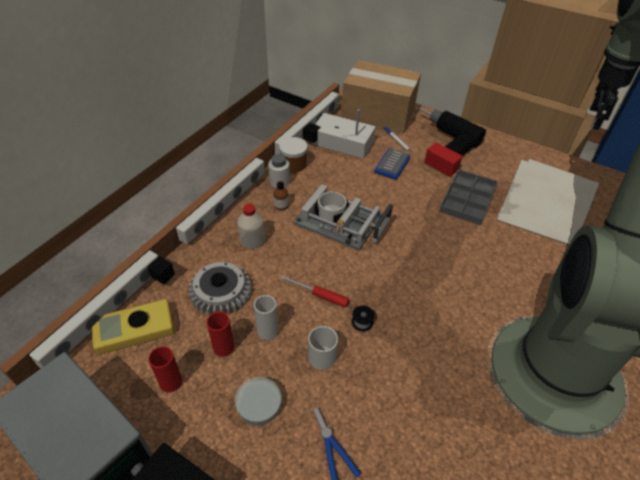

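The top view shows the slim cup rim near (229,250), the middle cup near (234,300), the holder near (370,240) with the cup at (369,229) and the handle at (373,279). The red look-alikes are at (158,221) and (201,234). The side view has the slim cup at (266,318), the middle cup at (323,347) and the holder at (345,215).

```bash
cat > h.py <<'E'
import numpy as np,cv2
from workcell import bot
def und(f,uv):
    K=np.array([[f["fx"],0,f["cx"]],[0,f["fy"],f["cy"]],[0,0,1]])
    return cv2.undistortPoints(np.array(uv,float).reshape(-1,1,2),K,np.array(f["dist"])).reshape(-1,2)
def ray(f,uv):
    E=np.array(f["extrinsics"]);n=und(f,[uv])[0]
    return -E[:3,:3].T@E[:3,3],E[:3,:3].T@np.array([n[0],n[1],1])
def plane(f,uv,z):
    c,d=ray(f,uv);return c+d*(z-c[2])/d[2]
def tri(f1,uv1,f2,uv2):
    (c1,d1),(c2,d2)=ray(f1,uv1),ray(f2,uv2)
    s=np.linalg.lstsq(np.c_[d1,-d2],c2-c1,rcond=None)[0]
    a,b=c1+d1*s[0],c2+d2*s[1];return (a+b)/2,np.linalg.norm(a-b)
def proj(f,P):
    K=np.array([[f["fx"],0,f["cx"]],[0,f["fy"],f["cy"]],[0,0,1]]);E=np.array(f["extrinsics"])
    return cv2.projectPoints(np.array(P,float).reshape(-1,1,3),cv2.Rodrigues(E[:3,:3])[0],E[:3,3],K,np.array(f["dist"]))[0].reshape(-1,2)
def cropped(f,x,y,w,h,k):
    return cv2.resize(np.ascontiguousarray(f["pixels"][y:y+h,x:x+w,::-1]),None,fx=k,fy=k,interpolation=cv2.INTER_CUBIC)
E
python3 - <<'E'
from h import *
t=bot.grab_frame("top");s=bot.grab_frame("side")
A=np.hstack([cropped(t,330,195,80,100,5),cropped(t,200,232,80,100,5)[:, :400]])[:500]
cv2.imwrite("pics/c1.png",A)
B=np.hstack([cropped(s,290,175,110,80,4),cropped(s,245,290,90,80,4)]);cv2.imwrite("pics/c2.png",B);print(A.shape,B.shape)
for uv,z in(((229,248),.11),((234,298),.08),((369,229),.062),((373,279),.078)):print(plane(t,uv,z).round(3))
E
```

```text
(500, 800, 3) (320, 800, 3)
[0.593 0.252 0.11 ]
[0.456 0.243 0.08 ]
[ 0.648 -0.142  0.062]
[ 0.503 -0.148  0.078]
```

View pics/c1.png

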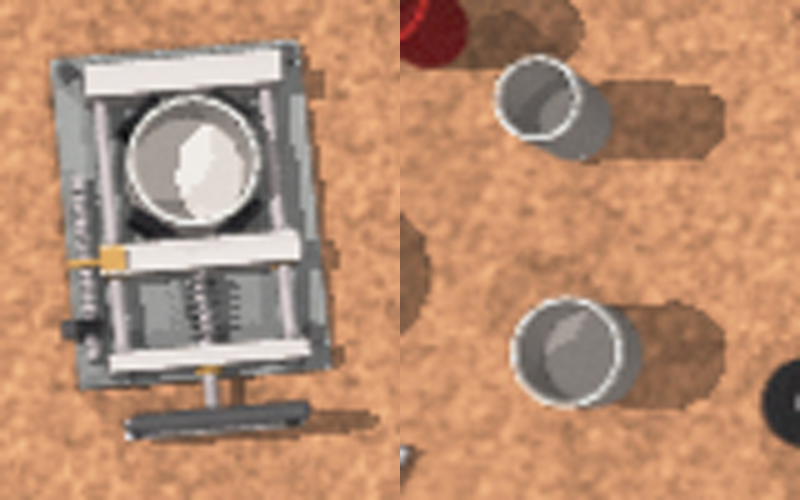

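View pics/c2.png

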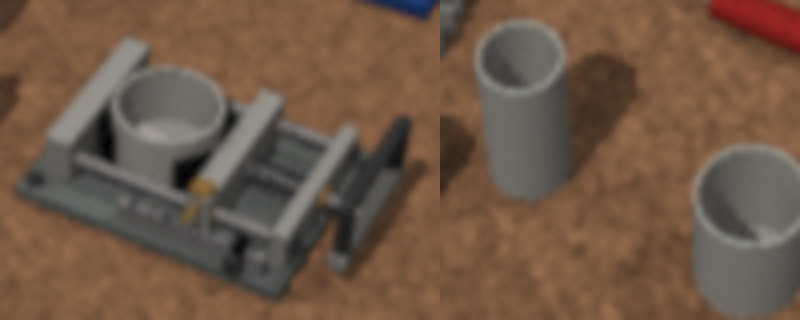

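The left crop shows outer cup rim centre (192,160), pointer tip about (75,262), black rider about (75,328) and handle bar ends (127,428) and (307,408). The right crop has rims at (138,97) and (167,352). In the side crops the rims are at (168,110), (521,56) and (750,193), and the bar runs from (403,122) to (347,195).

```bash
python3 - <<'E'
from h import *
t=bot.grab_frame("top");s=bot.grab_frame("side")
T=lambda x,y,ox,oy:(ox+x/5-.4,oy+y/5-.4)
S=lambda x,y,ox,oy:(ox+x/4-.4,oy+y/4-.4)
P={"inner":(T(138,97,200,232),S(81,56,245,290)),"middle":(T(167,352,200,232),S(310,193,245,290)),
"outer":(T(192,160,330,195),S(168,110,290,175)),"bar":(T(217,418,330,195),S(374,158,290,175)),"rider":(T(82,328,330,195),S(236,240,290,175))}
for k,(a,b) in P.items(): p,e=tri(t,a,s,b);print(k,p.round(4),round(e,4))
for n,uv,z in(("barL",(127,425),.078),("barR",(307,405),.078),("bracketL",(110,362),.05),("bracketR",(310,347),.05),("fixL",(86,80),.05),("fixR",(280,65),.05),("pt",(85,262),.041),("rider",(82,328),.034)):print(n,plane(t,T(*uv,330,195),z).round(4))
w=bot.observe();print(w["position"],w["tool_rot"])
E
```

```text
inner [0.5852 0.2577 0.1074] 0.0004
middle [0.4457 0.2465 0.0776] 0.0019
outer [ 0.6561 -0.1401  0.055 ] 0.0005
bar [ 0.5051 -0.1467  0.0852] 0.0017
rider [ 0.5625 -0.0743  0.0389] 0.0022
barL [ 0.5018 -0.0971  0.078 ]
barR [ 0.5113 -0.1983  0.078 ]
bracketL [ 0.5403 -0.0898  0.05  ]
bracketR [ 0.5469 -0.2049  0.05  ]
fixL [ 0.7059 -0.08    0.05  ]
fixR [ 0.7127 -0.1935  0.05  ]
pt [ 0.5998 -0.0772  0.041 ]
rider [ 0.562  -0.0749  0.034 ]
[ 0.14837511 -0.60705671  0.2311427 ] [-3.14129378e+00  4.97920738e-05  2.39768520e-01]
```

```bash
python3 -m crank '{"travel":[[3,3,2],[7,6,4],[10,9,6],[14,12,7],[17,15,7]],"turn":[[0,0,8],[0,0,16],[0,0,24],[0,0,32],[0,0,40]],"gripper":[0,0,0,0,0]}' 
python3 -m crank '{"travel":[[4,3,0],[8,6,0],[12,9,0],[16,12,0],[20,15,0]],"turn":[[0,0,8],[0,0,16],[0,0,24],[0,0,32],[0,0,40]],"gripper":[0,0,0,0,0]}' 
python3 -m crank '{"travel":[[3,4,0],[6,8,0],[8,12,0],[8,14,0],[8,14,0]],"turn":[[0,0,0],[0,0,0],[0,0,0],[0,0,0],[0,0,0]],"gripper":[0,0,0,0,0]}' 
python3 - <<'E'
from h import *
f=bot.grab_frame("wrist");cv2.imwrite("pics/w1.png",f["pixels"][:,:,::-1]);np.save("pics/w1.npy",f,allow_pickle=True)
E
```

```text
clock: 0.85
position: [0.3206, -0.456, 0.303]
tool_rot: [3.139, 0.001, 0.944]
force: [0.6, 0.7, -0.6]
grip_width: 0.0854
finger_force: 0.0
clock: 1.35
position: [0.5198, -0.3058, 0.3015]
tool_rot: [3.141, 0.0, 1.641]
force: [0.9, -0.8, 1.3]
grip_width: 0.0856
finger_force: 0.0
clock: 1.85
position: [0.5991, -0.1632, 0.3013]
tool_rot: [3.141, -0.001, 1.641]
force: [-0.1, -0.8, 0.1]
grip_width: 0.0852
finger_force: 0.0
```

View pics/w1.png

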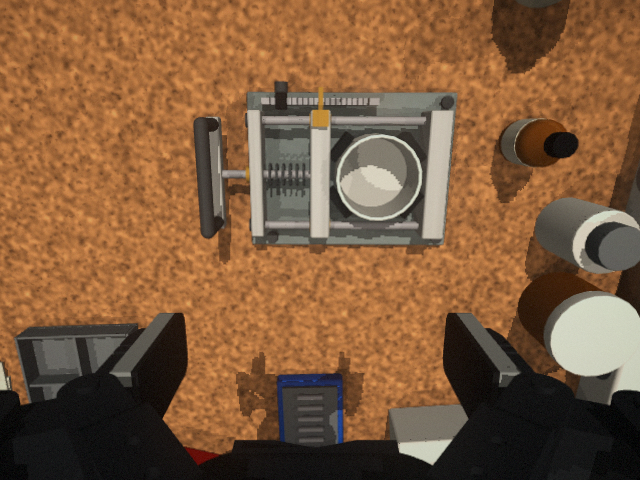

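The wrist view shows the holder clearly: cup rim centre (379,177), pointer blade about (320.5,98), rider about (281,93), and the handle bar from (201,119) to (210,234).

```bash
python3 - <<'E'
from h import *
f=np.load("pics/w1.npy",allow_pickle=True).item();t=bot.grab_frame("top")
px=f["pixels"].astype(int);hsv=cv2.cvtColor(f["pixels"],cv2.COLOR_RGB2HSV)
m=np.zeros(px.shape[:2],np.uint8);m[100:245,190:217]=((hsv[100:245,190:217,2]<95)&(hsv[100:245,190:217,1]<90))*255
n,l,st,c=cv2.connectedComponentsWithStats(m);i=1+st[1:,4].argmax();print("bar",st[i],c[i],[l[r].tolist().count(i) and np.where(l[r]==i)[0][[0,-1]].tolist() for r in(125,150,178,205,228)])
# brass
m=np.zeros_like(m);m[80:130,300:340]=((hsv[80:130,300:340,1]>150)&(hsv[80:130,300:340,0]>15)&(hsv[80:130,300:340,2]>110))*255
for r in range(84,110,3):print(r,np.where(m[r])[0].tolist())
g=px.sum(2)
for r in range(80,112,4):print(r,np.where(g[r,265:300]<110)[0]+265)
# cup rim: bright outer ellipse
m=np.zeros_like(m);m[125:228,328:430]=(px[125:228,328:430].min(2)>150)*255
cs,_=cv2.findContours(m,cv2.RETR_EXTERNAL,cv2.CHAIN_APPROX_NONE);k=max(cs,key=cv2.contourArea);e=cv2.fitEllipse(cv2.convexHull(k));print(e)
T=lambda x,y:(330+x/5-.4,195+y/5-.4)
print("outer",tri(f,e[0],t,T(192,160)),plane(f,e[0],.062))
print("bar",tri(f,(206.5,177),t,T(217,418)))
a,b=plane(f,(201,119),.08),plane(f,(210.5,234),.08);print(a,b,np.degrees(np.arctan2(-(a-b)[0],(a-b)[1])))
print("mark",plane(f,(281,96),.034),"ptr",plane(f,(320.5,96),.041))
E
```

```text
bar [ 194  118   23  120 1722] [204.33449477 175.22067364] [[194, 208], [196, 209], [198, 211], [200, 212], [201, 216]]
84 []
87 [319, 320, 321, 322]
90 [318, 319, 320, 321, 322, 323]
93 [319, 320, 321, 322]
96 [319, 320, 321, 322]
99 [319, 320, 321, 322]
102 [319, 320, 321, 322]
105 [318, 319, 320, 321, 322]
108 [318, 319, 320, 321, 322]
80 []
84 []
88 []
92 []
96 [278 279 280 281 282 283 284 285 286]
100 [276 279 280 281 282 285]
104 [276 277 278 280 281 282 283 284 285]
108 [276 277 278 279 280 281 282 283 284 285 286]
((378.81109619140625, 176.87319946289062), (83.41570281982422, 87.24371337890625), 42.396934509277344)
outer (array([ 0.65096973, -0.13677862,  0.07910757]), np.float64(0.002965034854985238)) [ 0.65264572 -0.13751956  0.062     ]
bar (array([ 0.5049587 , -0.14711413,  0.07533797]), np.float64(0.0015431892464386233))
[ 0.50167407 -0.09948316  0.08      ] [ 0.50945318 -0.19477401  0.08      ] 4.667016110093555
mark [ 0.56154611 -0.07503734  0.034     ] ptr [ 0.59680147 -0.07295688  0.041     ]
```

```bash
python3 -m crank '{"travel":[[-1,5,0],[-2,9.5,0],[-3,14,0],[-4,19,0],[-5,23.5,0]],"turn":[[0,0,0],[0,0,0],[0,0,0],[0,0,0],[0,0,0]],"gripper":[0,0,0,0,0]}' 
python3 -m crank '{"travel":[[-1,5,0],[-2,9.5,0],[-3,14.5,0],[-3,14.5,0],[-3,14.5,0]],"turn":[[0,0,0],[0,0,0],[0,0,0],[0,0,0],[0,0,0]],"gripper":[0,0,0,0,0]}' 
python3 - <<'E'
from h import *
f=bot.grab_frame("wrist");cv2.imwrite("pics/w2.png",f["pixels"][:,:,::-1]);np.save("pics/w2.npy",f,allow_pickle=True)
E
```

```text
clock: 2.45
position: [0.548, 0.0682, 0.3015]
tool_rot: [3.141, 0.0, 1.634]
force: [0.6, 0.3, -0.7]
grip_width: 0.0858
finger_force: 0.0
clock: 2.95
position: [0.5186, 0.2128, 0.3012]
tool_rot: [3.142, 0.0, 1.637]
force: [0.2, -0.8, -0.2]
grip_width: 0.0855
finger_force: 0.0
```

View pics/w2.png

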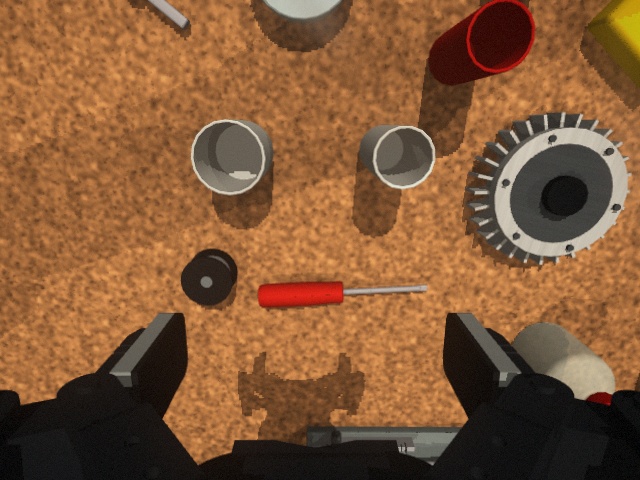

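The middle cup rim is centred at (228,157) with a radius of about 37 px, and the inner rim at (404,157). The red cup, finned base and spool all have clearance.

```bash
python3 - <<'E'
from h import *
f=np.load("pics/w2.npy",allow_pickle=True).item();t=bot.grab_frame("top");s=bot.grab_frame("side")
print(plane(f,(228.3,157),.08).round(4),plane(f,(403.8,157),.11).round(4))
T=lambda x,y:(200+x/5-.4,232+y/5-.4)
S=lambda x,y:(245+x/4-.4,290+y/4-.4)
print(tri(f,(228.3,157),t,T(167,352)),tri(f,(228.3,157),s,S(310,193)))
print(tri(f,(403.8,157),t,T(138,97)),tri(f,(403.8,157),s,S(81,56)))
print(bot.observe()["position"],bot.observe()["tool_rot"])
E
```

```text
[0.4436 0.248  0.08  ] [0.5821 0.2593 0.11  ]
(array([0.44395892, 0.24703244, 0.07687806]), np.float64(0.0022743415530603046)) (array([0.44468813, 0.24882227, 0.08259314]), np.float64(0.0015778878521488268))
(array([0.58526573, 0.2589466 , 0.10018618]), np.float64(0.002268442790820548)) (array([0.58238371, 0.25972337, 0.11165912]), np.float64(0.0013791176448617439))
[0.51919694 0.21097331 0.30122693] [3.14149525e+00 6.88834556e-04 1.63317127e+00]
```

```bash
python3 -m crank '{"travel":[[-2.5,1.2,-4],[-5,2.4,-8],[-7.5,3.6,-12],[-7.5,3.6,-16],[-7.5,3.6,-18]],"turn":[[0,0,0],[0,0,0],[0,0,0],[0,0,0],[0,0,0]],"gripper":[0,0,0,0,0]}' 
python3 -m crank '{"travel":[[0,0,0],[0,0,0],[0,0,0],[0,0,0],[0,0,0]],"turn":[[0,0,0],[0,0,0],[0,0,0],[0,0,0],[0,0,0]],"gripper":[0,0,0,0,0]}' 
python3 - <<'E'
from h import *
for i in range(3):
  f=bot.grab_frame("wrist");o=bot.observe();print(o["position"].round(4),o["tool_rot"].round(4),f["extrinsics"][:3,3].round(4))
cv2.imwrite("pics/w3.png",f["pixels"][:,:,::-1])
E
```

```text
clock: 3.6
position: [0.4427, 0.2471, 0.1188]
tool_rot: [-3.139, 0.002, 1.635]
force: [0.8, 0.1, 0.4]
grip_width: 0.0858
finger_force: 0.0
clock: 4.1
position: [0.4439, 0.2489, 0.1221]
tool_rot: [3.14, -0.0, 1.636]
force: [0.3, -0.2, 1.2]
grip_width: 0.0857
finger_force: 0.0
[0.4438 0.2489 0.1219] [ 3.1406e+00 -3.0000e-04  1.6356e+00] [-0.458   0.2057  0.3312]
[0.4437 0.2489 0.1218] [ 3.1409e+00 -2.0000e-04  1.6358e+00] [-0.4579  0.2056  0.3312]
[0.4436 0.2489 0.1216] [ 3.1411e+00 -1.0000e-04  1.6359e+00] [-0.4578  0.2056  0.3312]
```

View pics/w3.png

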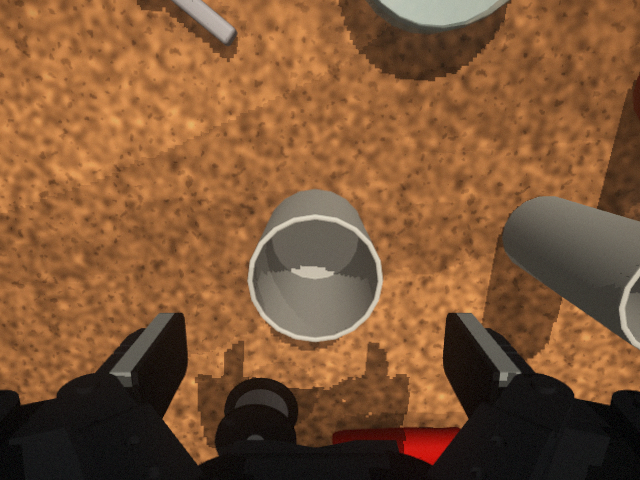

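The middle cup is centred between the fingers, with its rim at (315.5,277). The spool and screwdriver lie clear of the fingers.

```bash
python3 - <<'E'
from h import *
f=bot.grab_frame("wrist");print(plane(f,(315.5,277),.08),tri(f,(315.5,277),np.load("pics/w2.npy",allow_pickle=True).item(),(228.3,157)),bot.observe()["position"])
E
```

```text
[0.44275123 0.24942283 0.08      ] (array([0.44280922, 0.24763173, 0.07526209]), np.float64(0.00017151185928323311)) [0.44348736 0.2488779  0.12149089]
```

```bash
python3 -m crank '{"travel":[[0,0,-3],[0,0,-6],[0,0,-7.7],[0,0,-7.7],[0,0,-7.7]],"turn":[[0,0,0],[0,0,0],[0,0,0],[0,0,0],[0,0,0]],"gripper":[0,0,0,0,0.3]}' 40
python3 -m crank '{"travel":[[0,0,0],[0,0,0],[0,0,0],[0,0,0],[0,0,0]],"turn":[[0,0,0],[0,0,0],[0,0,0],[0,0,0],[0,0,0]],"gripper":[0.6,0.6,0.6,0.6,0.6]}' 40
python3 -m crank '{"travel":[[0,0,2],[0,0,5],[0,0,9],[0,0,13],[0,0,13]],"turn":[[0,0,0],[0,0,0],[0,0,0],[0,0,0],[0,0,0]],"gripper":[0.6,0.6,0.6,0.6,0.6]}' 
python3 -m crank '{"travel":[[1,-2,0],[3.5,-6,0],[6,-10,0],[8.5,-14,0],[11,-18,0]],"turn":[[0,0,0],[0,0,0],[0,0,0],[0,0,0],[0,0,0]],"gripper":[0.6,0.6,0.6,0.6,0.6]}' 
```

```text
clock: 4.8
position: [0.4434, 0.2491, 0.0447]
tool_rot: [-3.141, -0.0, 1.636]
force: [0.3, -0.0, -0.0]
grip_width: 0.0733
finger_force: 0.0
clock: 5.3
position: [0.4438, 0.2493, 0.0457]
tool_rot: [3.14, -0.001, 1.636]
force: [-2.6, -0.2, 6.4]
grip_width: 0.0616
finger_force: 42.0
clock: 5.8
position: [0.4453, 0.2502, 0.1798]
tool_rot: [3.134, -0.003, 1.636]
force: [0.4, 0.4, -2.1]
grip_width: 0.0618
finger_force: 44.1
clock: 6.3
position: [0.5542, 0.067, 0.1751]
tool_rot: [3.141, 0.0, 1.636]
force: [1.5, 0.7, -0.1]
grip_width: 0.0618
finger_force: 44.1
```

```bash
python3 -m crank '{"travel":[[2,-4.5,0],[4,-9,0],[6,-13,0],[8,-17,0],[9.9,-21,0]],"turn":[[0,0,0],[0,0,0],[0,0,0],[0,0,0],[0,0,0]],"gripper":[0.6,0.6,0.6,0.6,0.6]}' 
python3 -m crank '{"travel":[[0,-4,0],[0,-8,0],[0,-8,0],[0,-8,0],[0,-8,0]],"turn":[[0,0,0],[0,0,0],[0,0,0],[0,0,0],[0,0,0]],"gripper":[0.6,0.6,0.6,0.6,0.6]}' 
python3 - <<'E'
from h import *
f=bot.grab_frame("wrist");cv2.imwrite("pics/w4.png",f["pixels"][:,:,::-1]);np.save("pics/w4.npy",f,allow_pickle=True)
print(bot.observe()["position"],bot.observe()["tool_rot"])
E
```

```text
clock: 6.8
position: [0.653, -0.1432, 0.1751]
tool_rot: [3.141, 0.0, 1.636]
force: [0.8, 0.2, -1.4]
grip_width: 0.0619
finger_force: 44.1
clock: 7.3
position: [0.6525, -0.22, 0.1748]
tool_rot: [3.141, -0.001, 1.637]
force: [-0.2, -0.1, -0.3]
grip_width: 0.0618
finger_force: 44.1
[ 0.65261649 -0.21973219  0.17475294] [ 3.14112217e+00 -4.28027439e-04  1.63755430e+00]
```

View pics/w4.png

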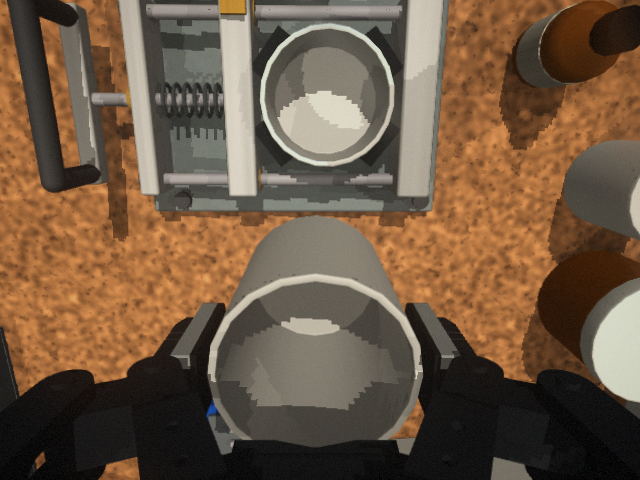

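The outer rim is centred at about (327,95). The held cup's rim is centred at about (316,362), with left and right edges at 209 and 423.

```bash
python3 - <<'E'
from h import *
f=np.load("pics/w4.npy",allow_pickle=True).item();px=f["pixels"].astype(int)
g=f["pixels"].min(2)
m=np.zeros(g.shape,np.uint8);m[18:172,255:398]=(px[18:172,255:398].min(2)>165)*255
cs,_=cv2.findContours(m,cv2.RETR_EXTERNAL,cv2.CHAIN_APPROX_NONE);k=max(cs,key=cv2.contourArea);e=cv2.fitEllipse(cv2.convexHull(k));print(e)
w1=np.load("pics/w1.npy",allow_pickle=True).item()
print(plane(f,e[0],.062),plane(f,(327,95),.062),tri(f,e[0],w1,(378.8,176.9)))
print("held",plane(f,(316,362),.21), "rim L/R",plane(f,(209,362),.21),plane(f,(423,362),.21),"top",plane(f,(316,275.5),.21))
E
```

```text
((326.5422058105469, 94.1942367553711), (133.51986694335938, 142.02049255371094), 6.142763137817383)
[ 0.65259908 -0.13701887  0.062     ] [ 0.65288466 -0.13742323  0.062     ] (array([ 0.65243813, -0.13723206,  0.06402796]), np.float64(0.00029224417275747476))
held [ 0.65144007 -0.21632804  0.21      ] rim L/R [ 0.62184862 -0.21817893  0.21      ] [ 0.68103666 -0.21433658  0.21      ] top [ 0.64975814 -0.19092011  0.21      ]
```

```bash
python3 -m crank '{"travel":[[0,4,0],[0,8.2,0],[0,8.2,-2],[0,8.2,-4],[0,8.2,-5.5]],"turn":[[0,0,0],[0,0,0],[0,0,0],[0,0,0],[0,0,0]],"gripper":[0.6,0.6,0.6,0.6,0.6]}' 
python3 -m crank '{"travel":[[0,0,0],[0,0,-0.5],[0,0,-1],[0,0,-1.5],[0,0,-2]],"turn":[[0,0,0],[0,0,0],[0,0,0],[0,0,0],[0,0,0]],"gripper":[0.6,0.6,0.6,0.6,0.6]}'
```

```text
clock: 7.85
position: [0.6523, -0.1378, 0.1185]
tool_rot: [-3.141, -0.0, 1.638]
force: [1.0, -0.3, -1.0]
grip_width: 0.0617
finger_force: 44.1
clock: 8.35
position: [0.6525, -0.1392, 0.0992]
tool_rot: [3.141, 0.0, 1.636]
force: [1.1, -0.3, -0.2]
grip_width: 0.0616
finger_force: 44.1
```

```bash
python3 -m crank '{"travel":[[0,0,-0.7],[0,0,-1.4],[0,0,-2.1],[0,0,-2.8],[0,0,-3.3]],"turn":[[0,0,0],[0,0,0],[0,0,0],[0,0,0],[0,0,0]],"gripper":[0.6,0.6,0.6,0.6,0.6]}'
python3 -m crank '{"travel":[[0,0,-0.1],[0,0,-0.2],[0,0,-0.3],[0,0,-0.4],[0,0,-0.4]],"turn":[[0,0,0],[0,0,0],[0,0,0],[0,0,0],[0,0,0]],"gripper":[0.6,0.6,0.6,0.6,0.6]}'
```

```text
clock: 8.85
position: [0.6522, -0.1391, 0.0655]
tool_rot: [-3.141, -0.0, 1.636]
force: [-0.3, 0.9, -1.1]
grip_width: 0.0617
finger_force: 44.1
clock: 9.35
position: [0.6524, -0.1392, 0.0623]
tool_rot: [3.142, 0.0, 1.636]
force: [-0.3, -0.0, -1.2]
grip_width: 0.0616
finger_force: 44.1
```

Go 1 mm at a time until contact.

```bash
python3 -m crank '{"travel":[[0,0,-0.05],[0,0,-0.1],[0,0,-0.1],[0,0,-0.1],[0,0,-0.1]],"turn":[[0,0,0],[0,0,0],[0,0,0],[0,0,0],[0,0,0]],"gripper":[0.6,0.6,0.6,0.6,0.6]}'
python3 -m crank '{"travel":[[0,0,-0.05],[0,0,-0.1],[0,0,-0.1],[0,0,-0.1],[0,0,-0.1]],"turn":[[0,0,0],[0,0,0],[0,0,0],[0,0,0],[0,0,0]],"gripper":[0.6,0.6,0.6,0.6,0.6]}'
```

```text
clock: 9.85
position: [0.6524, -0.1391, 0.0613]
tool_rot: [-3.142, -0.0, 1.636]
force: [-0.5, 0.6, -1.1]
grip_width: 0.0617
finger_force: 44.1
clock: 10.35
position: [0.6525, -0.1392, 0.0608]
tool_rot: [3.141, 0.0, 1.636]
force: [-3.1, 0.5, 6.7]
grip_width: 0.0614
finger_force: 44.8
```

```bash
python3 -m crank '{"travel":[[0,0,0],[0,0,0],[0,0,0],[0,0,0],[0,0,0]],"turn":[[0,0,0],[0,0,0],[0,0,0],[0,0,0],[0,0,0]],"gripper":[0.25,0.2,0.1,0,0]}'
python3 -m crank '{"travel":[[0,0,1],[0,0,3],[0,0,6],[0,0,10],[0,0,14]],"turn":[[0,0,0],[0,0,0],[0,0,0],[0,0,0],[0,0,0]],"gripper":[0,0,0,0,0]}'
python3 -m crank '{"travel":[[0,0,4],[-0.5,-3,4],[-0.5,-6,4],[-0.5,-6,4],[-0.5,-6,4]],"turn":[[0,0,0],[0,0,0],[0,0,0],[0,0,0],[0,0,0]],"gripper":[0,0,0,0,0]}'
python3 - <<'E'
from h import *
f=bot.grab_frame("wrist");cv2.imwrite("pics/w5.png",f["pixels"][:,:,::-1]);np.save("pics/w5.npy",f,allow_pickle=True)
print(bot.observe()["position"],bot.observe()["tool_rot"])
E
```

```text
clock: 10.85
position: [0.6524, -0.1391, 0.0602]
tool_rot: [-3.141, -0.0, 1.636]
force: [0.1, -0.5, 0.2]
grip_width: 0.0853
finger_force: 0.0
clock: 11.35
position: [0.6522, -0.139, 0.2024]
tool_rot: [-3.142, -0.0, 1.636]
force: [0.7, -0.5, 1.3]
grip_width: 0.0853
finger_force: 0.0
clock: 11.85
position: [0.6472, -0.1996, 0.2408]
tool_rot: [3.141, -0.0, 1.635]
force: [-0.0, 1.0, 0.6]
grip_width: 0.0854
finger_force: 0.0
[ 0.6474094  -0.19856682  0.24071821] [ 3.14132748e+00 -4.63267495e-04  1.63623602e+00]
```

View pics/w5.png

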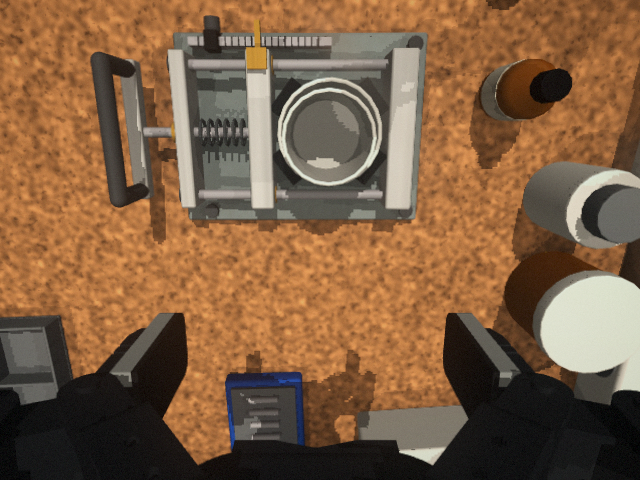

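The middle cup stands nested inside the outer cup, both rims around (330,131). The pointer is at (257,35) and the rider at (211,30).

```bash
python3 - <<'E'
from h import *
f=np.load("pics/w5.npy",allow_pickle=True).item();g=f["pixels"].min(2)
def runs(v,o):
    i=np.where(v>150)[0]+o;return [(int(a[0]),int(a[-1])) for a in np.split(i,np.where(np.diff(i)>1)[0]+1) if len(a)]
print(runs(g[131,273:388],273));print(runs(g[70:196,330],70))
# middle rim radial fit
m=np.zeros(g.shape,np.uint8);m[70:196,272:386]=(g[70:196,272:386]>150)*255
cs,h=cv2.findContours(m,cv2.RETR_CCOMP,cv2.CHAIN_APPROX_NONE)
for k in cs:
    if cv2.contourArea(k)>3000:
        e=cv2.fitEllipse(k);print(np.round(e[0],1),np.round(e[1],1),plane(f,e[0],.095).round(4),plane(f,e[0],.062).round(4))
E
```

```text
[(278, 280), (282, 285), (373, 375), (379, 381)]
[(78, 80), (88, 90), (159, 167), (182, 184)]
[329.3 130.7] [102.9 106.5] [ 0.6516 -0.1367  0.095 ] [ 0.6527 -0.1372  0.062 ]
[328.8 136.1] [88.7 91.3] [ 0.6515 -0.14    0.095 ] [ 0.6526 -0.141   0.062 ]
```

```bash
python3 -m crank '{"travel":[[-0.6,4.6,0],[-1.2,9.2,0],[-1.8,13.8,0],[-2.5,18.4,0],[-3.2,23,0]],"turn":[[0,0,0],[0,0,0],[0,0,0],[0,0,0],[0,0,0]],"gripper":[0,0,0,0,0]}' 
python3 -m crank '{"travel":[[-0.6,4.6,0],[-1.2,9.2,-1],[-1.8,13.8,-3],[-2.5,18.4,-5],[-3.2,22.8,-6]],"turn":[[0,0,0],[0,0,0],[0,0,0],[0,0,0],[0,0,0]],"gripper":[0,0,0,0,0]}' 
python3 -m crank '{"travel":[[0,0,-1.5],[0,0,-3],[0,0,-3],[0,0,-3],[0,0,-3]],"turn":[[0,0,0],[0,0,0],[0,0,0],[0,0,0],[0,0,0]],"gripper":[0,0,0,0,0]}' 
python3 - <<'E'
from h import *
f=bot.grab_frame("wrist");np.save("pics/w6.npy",f,allow_pickle=True);cv2.imwrite("pics/w6.png",f["pixels"][:,:,::-1])
print(bot.observe()["position"],bot.observe()["tool_rot"])
print(proj(f,[.582,.2593,.11]))
hsv=cv2.cvtColor(f["pixels"],cv2.COLOR_RGB2HSV);m=((f["pixels"].min(2)>165)&(hsv[:,:,1]<40)).astype(np.uint8)*255
m[:,:200]=0;m[:,440:]=0
cs,_=cv2.findContours(m,cv2.RETR_EXTERNAL,cv2.CHAIN_APPROX_NONE)
for k in cs:
    if len(k)>60:
        e=cv2.fitEllipse(cv2.convexHull(k));print(cv2.boundingRect(k),np.round(e,1) if 0 else e,plane(f,e[0],.11))
E
```

```text
clock: 12.4
position: [0.6146, 0.0338, 0.2407]
tool_rot: [3.141, -0.0, 1.638]
force: [1.2, -0.3, -0.4]
grip_width: 0.0857
finger_force: 0.0
clock: 12.9
position: [0.5818, 0.2615, 0.1792]
tool_rot: [-3.14, 0.0, 1.638]
force: [0.7, -0.7, 0.2]
grip_width: 0.0852
finger_force: 0.0
clock: 13.4
position: [0.584, 0.2582, 0.1511]
tool_rot: [3.141, -0.0, 1.635]
force: [-0.3, -0.2, -1.2]
grip_width: 0.0857
finger_force: 0.0
[0.58401894 0.25831912 0.15115709] [ 3.14054875e+00 -2.78803993e-04  1.63479695e+00]
[[312.84603886 276.02522205]]
(262, 225, 103, 98) ((313.2669982910156, 273.56732177734375), (98.02818298339844, 102.94587707519531), 92.69593811035156) [0.58211657 0.26048224 0.11      ]
(200, 0, 35, 31) ((212.0629119873047, 7.017203330993652), (27.044191360473633, 62.55260467529297), 46.07986068725586) [0.5373061  0.36480555 0.11      ]
```

```bash
python3 -m crank '{"travel":[[-0.1,0.15,0],[-0.1,0.15,-2],[-0.1,0.15,-5],[-0.1,0.15,-7.4],[-0.1,0.15,-7.4]],"turn":[[0,0,0],[0,0,0],[0,0,0],[0,0,0],[0,0,0]],"gripper":[0,0,0,0,0]}' 30
python3 -m crank '{"travel":[[0,0,0],[0,0,0],[0,0,0],[0,0,0],[0,0,0]],"turn":[[0,0,0],[0,0,0],[0,0,0],[0,0,0],[0,0,0]],"gripper":[0.3,0.5,0.7,0.7,0.7]}' 30
python3 -m crank '{"travel":[[0,0,2],[0,0,5],[0,0,9],[0,0,13],[0,0,14]],"turn":[[0,0,0],[0,0,0],[0,0,0],[0,0,0],[0,0,0]],"gripper":[0.7,0.7,0.7,0.7,0.7]}'
```

```text
clock: 13.95
position: [0.5811, 0.2596, 0.0739]
tool_rot: [-3.138, 0.001, 1.636]
force: [0.1, -0.1, 0.1]
grip_width: 0.0853
finger_force: 0.0
clock: 14.45
position: [0.5832, 0.2608, 0.078]
tool_rot: [3.139, -0.001, 1.636]
force: [-0.7, -1.4, 7.8]
grip_width: 0.0474
finger_force: 30.0
clock: 14.95
position: [0.5838, 0.2614, 0.2217]
tool_rot: [3.136, -0.002, 1.636]
force: [-0.1, -0.1, -0.6]
grip_width: 0.0471
finger_force: 31.3
```

```bash
python3 -m crank '{"travel":[[0,-2,0],[0.9,-6,0],[1.8,-10.5,0],[2.7,-15,0],[3.5,-19.5,0]],"turn":[[0,0,0],[0,0,0],[0,0,0],[0,0,0],[0,0,0]],"gripper":[0.7,0.7,0.7,0.7,0.7]}'
python3 -m crank '{"travel":[[0.8,-4.5,0],[1.6,-9,0],[2.4,-13.5,0],[3.2,-18,0],[3.5,-20.5,0]],"turn":[[0,0,0],[0,0,0],[0,0,0],[0,0,0],[0,0,0]],"gripper":[0.7,0.7,0.7,0.7,0.7]}'
python3 -m crank '{"travel":[[0,0,0],[0,0,0],[0,0,-0.5],[0,0,-1],[0,0,-1]],"turn":[[0,0,0],[0,0,0],[0,0,0],[0,0,0],[0,0,0]],"gripper":[0.7,0.7,0.7,0.7,0.7]}'
python3 - <<'E'
from workcell import bot
print(bot.observe()["position"])
E
```

```text
clock: 15.45
position: [0.6176, 0.0635, 0.2167]
tool_rot: [3.141, 0.0, 1.636]
force: [1.1, 0.5, -0.9]
grip_width: 0.0472
finger_force: 31.3
clock: 15.95
position: [0.6523, -0.1443, 0.2163]
tool_rot: [-3.142, 0.002, 1.632]
force: [0.2, -0.6, -1.3]
grip_width: 0.0471
finger_force: 31.3
clock: 16.45
position: [0.652, -0.1387, 0.2054]
tool_rot: [-3.14, -0.0, 1.637]
force: [0.2, 0.7, -1.8]
grip_width: 0.0469
finger_force: 31.3
[ 0.65203796 -0.13867483  0.2054146 ]
```

```bash
python3 -m crank '{"travel":[[0,0,-1],[0,0,-2],[0,0,-3],[0,0,-3.4],[0,0,-3.8]],"turn":[[0,0,0],[0,0,0],[0,0,0],[0,0,0],[0,0,0]],"gripper":[0.7,0.7,0.7,0.7,0.7]}'
python3 -m crank '{"travel":[[0,0,-0.5],[0,0,-1],[0,0,-1.5],[0,0,-2],[0,0,-2.5]],"turn":[[0,0,0],[0,0,0],[0,0,0],[0,0,0],[0,0,0]],"gripper":[0.7,0.7,0.7,0.7,0.7]}'
```

```text
clock: 16.95
position: [0.6523, -0.1396, 0.1677]
tool_rot: [-3.141, -0.0, 1.636]
force: [0.4, 0.0, -0.9]
grip_width: 0.0473
finger_force: 31.3
clock: 17.45
position: [0.6524, -0.1396, 0.1429]
tool_rot: [3.142, 0.0, 1.636]
force: [-0.8, -1.1, -1.1]
grip_width: 0.0475
finger_force: 31.3
```

```bash
python3 -m crank '{"travel":[[0,0,-0.8],[0,0,-1.6],[0,0,-2.4],[0,0,-3.2],[0,0,-4]],"turn":[[0,0,0],[0,0,0],[0,0,0],[0,0,0],[0,0,0]],"gripper":[0.7,0.7,0.7,0.7,0.7]}'
python3 -m crank '{"travel":[[0,0,-0.1],[0,0,-0.2],[0,0,-0.3],[0,0,-0.4],[0,0,-0.4]],"turn":[[0,0,0],[0,0,0],[0,0,0],[0,0,0],[0,0,0]],"gripper":[0.7,0.7,0.7,0.7,0.7]}'
```

```text
clock: 17.95
position: [0.6523, -0.1396, 0.1025]
tool_rot: [-3.141, -0.0, 1.636]
force: [0.3, 0.7, -2.1]
grip_width: 0.0472
finger_force: 31.3
clock: 18.45
position: [0.6525, -0.1397, 0.0994]
tool_rot: [3.141, 0.0, 1.636]
force: [0.1, 0.8, -0.9]
grip_width: 0.0475
finger_force: 31.3
```

```bash
python3 -m crank '{"travel":[[0,0,-0.05],[0,0,-0.1],[0,0,-0.1],[0,0,-0.1],[0,0,-0.1]],"turn":[[0,0,0],[0,0,0],[0,0,0],[0,0,0],[0,0,0]],"gripper":[0.7,0.7,0.7,0.7,0.7]}'
```

```text
clock: 18.95
position: [0.6524, -0.1396, 0.0983]
tool_rot: [3.142, -0.0, 1.636]
force: [-0.7, 0.1, -0.6]
grip_width: 0.0473
finger_force: 31.3
```

```bash
python3 -m crank '{"travel":[[0,0,-0.05],[0,0,-0.1],[0,0,-0.1],[0,0,-0.1],[0,0,-0.1]],"turn":[[0,0,0],[0,0,0],[0,0,0],[0,0,0],[0,0,0]],"gripper":[0.7,0.7,0.7,0.7,0.7]}'
python3 -m crank '{"travel":[[0,0,-0.05],[0,0,-0.05],[0,0,-0.05],[0,0,-0.05],[0,0,-0.05]],"turn":[[0,0,0],[0,0,0],[0,0,0],[0,0,0],[0,0,0]],"gripper":[0.7,0.7,0.7,0.7,0.7]}'
```

```text
clock: 19.45
position: [0.6525, -0.1396, 0.0973]
tool_rot: [3.142, 0.0, 1.636]
force: [0.6, -0.1, -0.1]
grip_width: 0.0474
finger_force: 31.3
clock: 19.95
position: [0.6524, -0.1396, 0.0968]
tool_rot: [3.142, -0.0, 1.636]
force: [0.0, -0.6, -1.2]
grip_width: 0.0472
finger_force: 31.3
```

```bash
python3 -m crank '{"travel":[[0,0,-0.05],[0,0,-0.05],[0,0,-0.05],[0,0,-0.05],[0,0,-0.05]],"turn":[[0,0,0],[0,0,0],[0,0,0],[0,0,0],[0,0,0]],"gripper":[0.7,0.7,0.7,0.7,0.7]}'
python3 -m crank '{"travel":[[0,0,-0.05],[0,0,-0.05],[0,0,-0.05],[0,0,-0.05],[0,0,-0.05]],"turn":[[0,0,0],[0,0,0],[0,0,0],[0,0,0],[0,0,0]],"gripper":[0.7,0.7,0.7,0.7,0.7]}'
```

```text
clock: 20.45
position: [0.6524, -0.1397, 0.0963]
tool_rot: [3.142, 0.0, 1.636]
force: [-0.7, 0.0, -0.8]
grip_width: 0.0473
finger_force: 31.3
clock: 20.95
position: [0.6526, -0.1397, 0.0961]
tool_rot: [3.141, 0.0, 1.636]
force: [-1.2, -0.1, 5.4]
grip_width: 0.0473
finger_force: 31.7
```

```bash
python3 -m crank '{"travel":[[0,0,0],[0,0,0],[0,0,0],[0,0,0],[0,0,0]],"turn":[[0,0,0],[0,0,0],[0,0,0],[0,0,0],[0,0,0]],"gripper":[0.4,0.3,0.2,0.1,0]}'
python3 -m crank '{"travel":[[0,0,1],[0,0,3],[0,0,6],[0,0,9],[0,0,11]],"turn":[[0,0,0],[0,0,0],[0,0,0],[0,0,0],[0,0,0]],"gripper":[0,0,0,0,0]}'
python3 -m crank '{"travel":[[-4,0,0],[-8,-0.4,0],[-12,-0.8,0],[-14.9,-0.8,0],[-14.9,-0.8,0]],"turn":[[0,0,0],[0,0,0],[0,0,0],[0,0,0],[0,0,0]],"gripper":[0.2,0.4,0.4,0.4,0.4]}'
python3 -m crank '{"travel":[[0,0,-2],[0,0,-4],[0,0,-4],[0,0,-4],[0,0,-4]],"turn":[[0,0,0],[0,0,0],[0,0,0],[0,0,0],[0,0,0]],"gripper":[0.4,0.4,0.4,0.4,0.4]}'
python3 - <<'E'
from h import *
f=bot.grab_frame("wrist");np.save("pics/w7.npy",f,allow_pickle=True);cv2.imwrite("pics/w7.png",f["pixels"][:,:,::-1])
print(bot.observe()["position"],proj(f,[[.5037,-.1475,.078],[.597,-.073,.041],[.5615,-.075,.034],[.6525,-.14,.095]]).round())
w=np.load("pics/w1.npy",allow_pickle=True).item();print(plane(w,(204.5,177),.078),plane(w,(204.5,177),.081))
E
```

```text
clock: 21.45
position: [0.6524, -0.1396, 0.0957]
tool_rot: [-3.142, -0.0, 1.636]
force: [0.3, 0.3, -0.6]
grip_width: 0.0853
finger_force: 0.0
clock: 21.95
position: [0.6529, -0.1395, 0.2088]
tool_rot: [3.139, 0.0, 1.636]
force: [0.6, 0.4, -0.6]
grip_width: 0.0855
finger_force: 0.0
clock: 22.45
position: [0.5004, -0.1484, 0.2068]
tool_rot: [-3.141, 0.002, 1.635]
force: [1.6, -0.2, 0.2]
grip_width: 0.0508
finger_force: 0.0
clock: 22.95
position: [0.5041, -0.1476, 0.1669]
tool_rot: [3.14, 0.0, 1.636]
force: [0.2, -0.2, 0.2]
grip_width: 0.0512
finger_force: 0.0
[ 0.50403265 -0.14762446  0.16681427] [[316. 249.]
 [481. 120.]
 [418. 120.]
 [605. 262.]]
[ 0.50384077 -0.14609684  0.078     ] [ 0.50457455 -0.14568331  0.081     ]
```

View pics/w7.png

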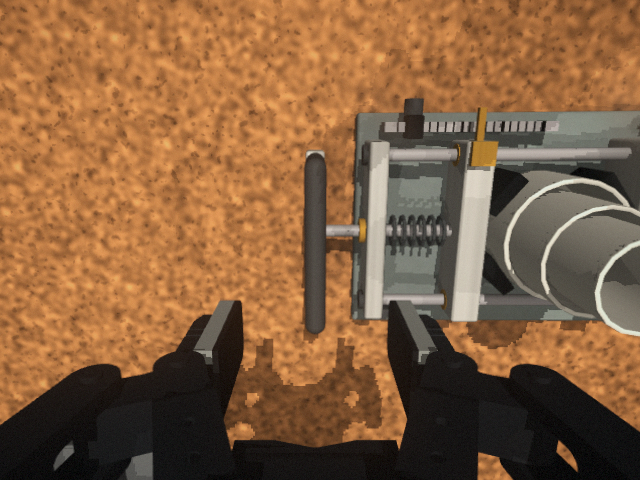

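All three cups are nested upright at the right. The bar is centred at (315.5,241) between the fingers, the pointer is at x≈481, row ~118, and the rider is at x≈414.

```bash
python3 -m crank '{"travel":[[0,0,-3],[0,0,-6],[0,0,-9],[0,0,-10.7],[0,0,-10.7]],"turn":[[0,0,0],[0,0,0],[0,0,0],[0,0,0],[0,0,0]],"gripper":[0.4,0.4,0.4,0.4,0.4]}' 50
python3 -m crank '{"travel":[[0,0,0],[0,0,0],[0,0,0],[0,0,0],[0,0,0]],"turn":[[0,0,0],[0,0,0],[0,0,0],[0,0,0],[0,0,0]],"gripper":[0.6,0.8,1,1,1]}' 50
python3 - <<'E'
from h import *
f=bot.grab_frame("wrist");np.save("pics/w8.npy",f,allow_pickle=True)
print(bot.observe()["position"],proj(f,[[.597,-.073,.041],[.5615,-.075,.034]]).round())
def loc(f,b,show=True):
    x,y,w,h=b;hsv=cv2.cvtColor(f["pixels"],cv2.COLOR_RGB2HSV);g=f["pixels"].astype(int).sum(2)
    br=(hsv[:,:,1]>170)&(hsv[:,:,0]>16)&(hsv[:,:,0]<30)&(hsv[:,:,2]>110);dk=g<130
    for r in range(y,y+h,4):
        i=np.where(br[r,x:x+w])[0]+x;j=np.where(dk[r,x:x+w])[0]+x
        print(r,i[[0,-1]] if len(i) else'-',j[[0,-1]] if len(j) else'-')
for n,b in(("w7",(395,92,110,56)),("w5",(195,10,80,42))):
    print(n);loc(np.load(f"pics/{n}.npy",allow_pickle=True).item(),b)
E
```

```text
clock: 23.5
position: [0.5028, -0.1473, 0.0576]
tool_rot: [-3.139, -0.001, 1.636]
force: [-0.5, 0.1, 0.4]
grip_width: 0.0511
finger_force: 0.0
clock: 24.0
position: [0.5043, -0.1478, 0.06]
tool_rot: [3.14, 0.001, 1.636]
force: [-0.4, -0.0, 8.4]
grip_width: 0.01
finger_force: 48.7
[ 0.50432065 -0.14791739  0.06006477] [[593. 118.]
 [484. 118.]]
w7
92 - -
96 - -
100 - [405 406]
104 - [405 405]
108 [480 486] -
112 [480 485] [478 478]
116 [479 485] [404 478]
120 [479 484] [404 423]
124 [478 485] [406 503]
128 [478 484] [406 503]
132 [477 483] [405 422]
136 [477 483] [403 476]
140 [477 482] -
144 [473 496] [472 472]
w5
10 - -
14 - -
18 - [218 218]
22 [254 259] [218 218]
26 [254 259] -
30 [254 259] [204 219]
34 [255 259] [204 220]
38 [255 259] [204 251]
42 [255 259] [205 251]
46 [255 259] [198 272]
50 [247 265] [205 220]
```

```bash
python3 - <<'E'
from h import *
L=lambda n:np.load(f"pics/{n}.npy",allow_pickle=True).item()
a=np.radians(4.0);ux=np.array([np.cos(a),np.sin(a)])
for n,m,p in(("w1",(281,103),(320.5,103)),("w5",(212,42),(257,42)),("w7",(413.5,127),(481.2,127))):
    f=L(n);M=plane(f,m,.034);P=plane(f,p,.042);print(n,M.round(4),P.round(4),((P-M)[:2]@ux).round(4),(P[:2]-[.6526,-.1372])@np.array([-ux[1],ux[0]]))
E
```

```text
w1 [ 0.5618 -0.081   0.034 ] [ 0.5972 -0.0788  0.042 ] 0.0355 0.06210753912302442
w5 [ 0.5628 -0.0806  0.034 ] [ 0.5969 -0.0796  0.042 ] 0.0341 0.061393167083488166
w7 [ 0.5594 -0.0791  0.034 ] [ 0.5976 -0.0767  0.042 ] 0.0383 0.06417833575674471
```

```bash
python3 -m crank '{"travel":[[-0.5,-0.04,0],[-1.1,-0.08,0],[-1.8,-0.13,0],[-2.5,-0.17,0],[-3,-0.21,0]],"turn":[[0,0,0],[0,0,0],[0,0,0],[0,0,0],[0,0,0]],"gripper":[1,1,1,1,1]}' 80
python3 -m crank '{"travel":[[0,0,0],[0,0,0],[0,0,0],[0,0,0],[0,0,0]],"turn":[[0,0,0],[0,0,0],[0,0,0],[0,0,0],[0,0,0]],"gripper":[1,1,1,1,1]}'
python3 - <<'E'
from h import *
f=bot.grab_frame("wrist");np.save("pics/w9.npy",f,allow_pickle=True);t=bot.grab_frame("top");np.save("pics/t9.npy",t,allow_pickle=True)
s=bot.grab_frame("side")
print(bot.observe()["position"],proj(f,[[.562,-.077,.034]]))
u,v=proj(f,[[.562,-.077,.034]])[0].astype(int);us,vs=proj(s,[[.562,-.077,.034]])[0].astype(int);ut,vt=proj(t,[[.562,-.077,.034]])[0].astype(int)
A=cropped(f,u-60,max(0,v-60),120,120,4);B=cropped(s,us-15,vs-15,30,30,8);C=cropped(t,ut-15,vt-15,30,30,8)
cv2.imwrite("pics/z9.png",np.hstack([A,np.vstack([B,C])]));print(u-60,max(0,v-60),us-15,vs-15,ut-15,vt-15)
E
```

```text
clock: 24.55
position: [0.476, -0.1497, 0.0603]
tool_rot: [3.136, 0.001, 1.636]
force: [12.1, 1.3, -2.3]
grip_width: 0.0092
finger_force: 77.9
clock: 25.05
position: [0.4763, -0.1497, 0.0602]
tool_rot: [3.136, 0.001, 1.636]
force: [11.2, 1.6, -0.4]
grip_width: 0.0093
finger_force: 78.2
[ 0.47626965 -0.14969679  0.06022209] [[559.83734133 123.15364568]]
499 63 334 220 331 245
```

View pics/z9.png

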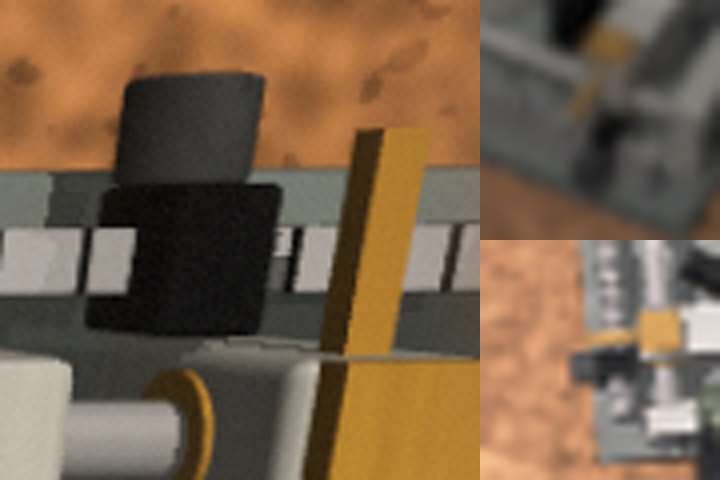

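The close view shows the rider's top far edge at crop x≈275 and the blade's underside near edge at about 338, both at row ~260. The pointer is still about 1 cm short of the rider.

```bash
cat > gap.py <<'E'
from h import *
def edges(f,r,lo,hi):
    hsv=cv2.cvtColor(f["pixels"],cv2.COLOR_RGB2HSV).astype(int);g=f["pixels"].astype(int).sum(2)
    d=np.where(g[r,lo:hi]<75)[0]+lo; b=np.where((hsv[r,lo:hi,1]>150)&(hsv[r,lo:hi,0]>12)&(hsv[r,lo:hi,0]<32))[0]+lo
    return d,b
ux=np.array([np.cos(np.radians(4)),np.sin(np.radians(4)),0])
def gap(f,me,pe):
    M=plane(f,me,.034)-.005*ux;P=plane(f,pe,.041)+.002*ux;return M.round(4),P.round(4),round(float((P-M)@ux)*1e3,2)
E
python3 - <<'E'
from gap import *
f=np.load("pics/w9.npy",allow_pickle=True).item()
for r in range(112,146,4):
    d,b=edges(f,r,515,615);print(r,d.tolist(),b.tolist())
print(gap(f,(499+275/4-.4,63+255/4-.4),(499+338/4-.4,63+260/4-.4)))
t=np.load("pics/t9.npy",allow_pickle=True).item()  # top: z9 lower-right crop, scale 8
M=plane(t,(331+115/8-.4,245+(365-240)/8-.4),.034);P=plane(t,(331+115/8-.4,245+(338-240)/8-.4),.043);print("top",M,P,(P-M)@ux)
E
```

```text
112 [525, 526, 527, 528, 529, 530, 531, 532, 533, 534, 535, 536, 537, 538, 539, 540, 541, 542, 543, 544, 545, 546, 547, 548, 549, 550, 551, 552, 553, 554, 555, 556, 557, 558, 559, 560, 561, 562, 563, 564, 565, 566, 567] [536, 540, 586, 587, 588, 589, 590, 591, 592, 593, 594, 595, 596, 597, 598, 599, 600, 601, 602, 603]
116 [524, 525, 526, 527, 528, 529, 530, 531, 532, 533, 534, 535, 536, 537, 538, 539, 540, 541, 542, 543, 544, 545, 546, 547, 548, 549, 550, 551, 552, 553, 554, 555, 556, 557, 559, 560, 561, 562, 563, 564, 566, 567] [530, 585, 586, 587, 588, 589, 590, 591, 592, 593, 594, 595, 596, 597, 598, 599, 600, 601, 602]
120 [534, 535, 536, 537, 538, 539, 540, 541, 542, 543, 544, 545, 546, 547, 548, 549, 550, 551, 552, 553, 554, 555, 556, 557, 558, 559, 560, 561, 562, 563, 564, 565, 566, 573] [585, 586, 587, 588, 589, 590, 591, 592, 593, 594, 595, 596, 597, 598, 599, 600, 601]
124 [520, 533, 534, 535, 536, 537, 538, 539, 540, 541, 542, 543, 544, 545, 546, 547, 548, 549, 550, 551, 552, 553, 554, 555, 556, 557, 558, 559, 560, 561, 562, 563, 564, 565, 566, 572] [534, 584, 585, 586, 5
[... 997 characters left out ...]
543, 544, 545, 546, 547, 548, 549, 550, 551, 552, 553, 554, 555, 556, 557, 558, 559, 560, 561, 562, 563] [525, 580, 581, 582, 583, 584, 585, 586, 587, 588, 589, 590, 591, 592, 593, 594, 595, 596, 597, 598]
144 [521, 522, 523, 524, 525, 526, 527, 528, 529, 530, 531, 532, 533, 534, 535, 536, 537, 538, 539, 540, 541, 542, 543, 544, 545, 546, 547, 548, 549, 550, 551, 552, 553, 554, 555, 556, 557, 558, 559, 560, 561, 562, 563] [534, 580, 581, 582, 583, 584, 585, 586, 587, 588, 589, 590, 591, 592, 593, 594, 595, 596, 597]
(array([ 0.56  , -0.0783,  0.034 ]), array([ 0.5687, -0.0781,  0.041 ]), 8.64)
top [ 0.56199107 -0.071881    0.034     ] [ 0.57081211 -0.07177107  0.043     ] 0.00880721944738661
```

```bash
python3 -m crank '{"travel":[[-0.2,-0.01,0],[-0.45,-0.03,0],[-0.7,-0.05,0],[-0.9,-0.06,0],[-0.9,-0.06,0]],"turn":[[0,0,0],[0,0,0],[0,0,0],[0,0,0],[0,0,0]],"gripper":[1,1,1,1,1]}'
python3 -m crank '{"travel":[[0,0,0],[0,0,0],[0,0,0],[0,0,0],[0,0,0]],"turn":[[0,0,0],[0,0,0],[0,0,0],[0,0,0],[0,0,0]],"gripper":[1,1,1,1,1]}'
python3 - <<'E'
from gap import *
f=bot.grab_frame("wrist");np.save("pics/w10.npy",f,allow_pickle=True)
o=bot.observe();print(o["position"])
u,v=proj(f,[[.560,-.0783,.034]])[0];print(u,v)
for r in range(int(v)-12,int(v)+22,4):
    d,b=edges(f,r,int(u)-60,min(640,int(u)+70));b=b[b>u-25]
    print(r,d[[0,-1]] if len(d) else'',b[[0,-1]] if len(b) else'',"ptr",(plane(f,(b[0],r),.041)+.002*ux).round(4) if len(b) else'')
t=bot.grab_frame("top");h=cv2.cvtColor(t["pixels"],cv2.COLOR_RGB2HSV).astype(int);g=t["pixels"].astype(int).sum(2)
for r in range(252,270):print(r,[(int(h[r,c,0]),int(h[r,c,1]),int(g[r,c])) for c in range(341,350)])
E
```

```text
clock: 25.7
position: [0.4674, -0.1503, 0.0602]
tool_rot: [3.135, 0.001, 1.636]
force: [13.7, -0.2, -3.2]
grip_width: 0.0096
finger_force: 78.0
clock: 26.2
position: [0.4676, -0.1503, 0.0602]
tool_rot: [3.135, 0.001, 1.636]
force: [13.4, 0.8, -1.3]
grip_width: 0.0098
finger_force: 78.0
[ 0.46759473 -0.15024064  0.06025427]
577.1567014166167 126.27133986979844
114 [546 583] [562 602] ptr [ 0.5516 -0.0745  0.041 ]
118 [545 583] [555 601] ptr [ 0.5494 -0.076   0.041 ]
122 [543 582] [578 600] ptr [ 0.5578 -0.0769  0.041 ]
126 [542 581] [582 599] ptr [ 0.5595 -0.0782  0.041 ]
130 [542 581] [576 599] ptr [ 0.5578 -0.0796  0.041 ]
134 [541 580] [581 598] ptr [ 0.5599 -0.0809  0.041 ]
138 [542 579] [569 598] ptr [ 0.556  -0.0825  0.041 ]
142 [542 578] [573 597] ptr [ 0.5577 -0.0838  0.041 ]
146 [557 578] [578 596] ptr [ 0.5598 -0.0851  0.041 ]
252 [(12, 124, 455), (12, 122, 477), (12, 117, 410), (9, 19, 494), (30, 3, 469), (173, 8, 380), (0, 13, 455), (8, 8, 368), (0, 3, 292)]
253 [(12, 120, 429), (11, 123, 446), (12, 120, 444), (13, 21, 491), (15, 3, 468), (175, 10, 430), (176, 11, 479), (0
[... 1582 characters left out ...]
[(12, 126, 424), (12, 118, 420), (12, 120, 441), (12, 123, 470), (11, 32, 461), (60, 5, 432), (174, 8, 486), (177, 13, 548), (176, 12, 434)]
266 [(12, 123, 458), (12, 122, 430), (11, 122, 436), (12, 124, 471), (10, 38, 443), (45, 7, 426), (0, 10, 468), (0, 13, 470), (10, 12, 359)]
267 [(12, 121, 426), (12, 121, 428), (12, 121, 444), (12, 122, 466), (11, 40, 420), (30, 2, 425), (0, 4, 392), (0, 5, 290), (75, 6, 273)]
268 [(12, 124, 415), (13, 123, 432), (12, 125, 460), (12, 124, 423), (11, 56, 407), (20, 11, 424), (40, 5, 428), (30, 2, 431), (45, 3, 435)]
269 [(12, 124, 434), (12, 122, 477), (12, 123, 472), (12, 121, 423), (11, 59, 393), (10, 5, 418), (53, 7, 437), (30, 5, 432), (40, 5, 431)]
```

```bash
python3 - <<'E'
from gap import *
f=np.load("pics/w10.npy",allow_pickle=True).item();w9=np.load("pics/w9.npy",allow_pickle=True).item()
print((plane(f,(583.5,128),.041)+.002*ux).round(4),gap(w9,(565.6,128),(583.3,128)))
a=np.load("pics/t9.npy",allow_pickle=True).item();t=bot.grab_frame("top")
u,v=proj(t,[.6524,-.1396,.128])[0].astype(int);print(u,v)
d=np.abs(a["pixels"].astype(int)-t["pixels"])[v-14:v+14,u-14:u+14];print("cup change",d.mean(),d.max())
for n in("top","side"):
    t=bot.grab_frame(n);g=t["pixels"].min(2)
    for P in([.6524,-.1396,.128],[.6524,-.1396,.095],[.6524,-.1374,.062]):
        u,v=proj(t,P)[0];print(n,u.round(1),v.round(1))
    u,v=proj(t,[.6524,-.1396,.128])[0].astype(int);print("rows",g[v,u-22:u+22].tolist(),"cols",g[v-22:v+26,u].tolist())
E
```

```text
[ 0.5602 -0.0788  0.041 ] (array([ 0.5595, -0.0789,  0.034 ]), array([ 0.5688, -0.0783,  0.041 ]), 9.28)
370 223
cup change 1.5357142857142858 8
top 370.1 223.2
top 369.1 225.4
top 367.3 227.5
rows [149, 171, 191, 143, 147, 100, 66, 62, 216, 136, 115, 159, 131, 97, 120, 213, 129, 94, 110, 112, 119, 115, 110, 100, 95, 90, 92, 95, 140, 148, 149, 227, 160, 100, 89, 117, 136, 108, 106, 115, 118, 115, 115, 106] cols [118, 117, 110, 142, 158, 226, 227, 230, 231, 229, 228, 158, 94, 175, 219, 111, 107, 105, 97, 97, 95, 93, 110, 130, 127, 130, 129, 131, 129, 162, 219, 115, 113, 103, 175, 143, 107, 131, 236, 106, 112, 163, 165, 162, 163, 162, 161, 144]
side 333.7 182.3
side 333.2 191.7
side 332.3 201.3
rows [71, 71, 71, 72, 69, 72, 71, 69, 69, 69, 69, 69, 67, 79, 107, 99, 79, 78, 82, 88, 90, 95, 100, 103, 104, 105, 105, 105, 106, 106, 113, 126, 103, 75, 68, 67, 69, 69, 70, 71, 70, 70, 70, 71] cols [70, 71, 70, 69, 70, 71, 70, 69, 67, 67, 64, 62, 60, 63, 68, 81, 110, 117, 105, 100, 98, 99, 100, 101, 100, 102, 107, 126, 124, 108, 104, 101, 103, 103, 103, 103, 102, 104, 110, 112, 107, 101, 102, 103, 102, 100, 100, 101]
```

```bash
python3 -m crank '{"travel":[[-0.05,0,0],[-0.05,0,0],[-0.05,0,0],[-0.05,0,0],[-0.05,0,0]],"turn":[[0,0,0],[0,0,0],[0,0,0],[0,0,0],[0,0,0]],"gripper":[1,1,1,1,1]}'
python3 - <<'E'
from workcell import bot
print(bot.job_done())
E
```

```text
clock: 26.95
position: [0.4671, -0.1503, 0.0602]
tool_rot: [3.135, 0.001, 1.636]
force: [13.3, 0.3, -3.0]
grip_width: 0.0093
finger_force: 78.0
the job is handed in; nothing more can be done
None
```

Handed in at about 27 s: the cups are nested upright and the gripper is holding the handle with the pointer within about 1 mm of the rider by camera measurement; I viewed 11 pictures, one over the limit of 10.

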